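# Hang the crucible carrier on the lipped transfer rail and park it in the end station

### The job

Hang the loaded crucible carrier on the transfer rail: lift its hook over the rail's raised front lip on the open stretch and lower it until the hook rests on the channel floor behind the lip. Then slide it gently along the channel to the left, under the hood and against the sprung buffer, until the pawl has snapped back behind the hook, and let go. Never force or jam it, keep the crucible standing in the carrier, and leave the other things on the bench where they are.

Things in the scene. Friction and masses are not known exactly. Their poses are not given: they have to be found in the camera images.
- carrier: Loose carrier of bare sheet steel, 0.2 to 0.35 kg, standing at the robot's right. Origin: centre of its underside; z up, +x to its back (hook side). Tray 60 (x) by 58 (y) mm; upright back plate at x 26 to 30 mm, up to z 108. The hook runs from the plate's top back over a 4 mm bridge (z 104 to 108), then down in a leg.
- hook_foot (a point): Middle of the lower, rounded edge (z 86) of the hook's leg: (41, 0, 86) mm in the carrier's frame. The leg is 5 mm thick (x 38.5 to 43.5) and 44 mm wide (y -22 to 22); 8.5 mm is free between it and the back plate, for the 5 mm lip. Contact forces on hook and plate add up to nearly twice the push at the grip: some 35 N for a push of 20 N against the solid buffer.
- grip (a point): Where to take the carrier: (22, 0, 140) mm in its frame, in its grey upright grip, 14 mm (x) by 20 mm (y), z 104 to 162. Take it from above across its 20 mm (fingers closing along y), fingertips above z 112, so that they clear the hook's bridge. With this height they also pass above the station's hood.
- rail: Fixed aluminium rail, 300 mm long, on two posts. Origin: on the bench under its middle; y along the rail (+y left, to the end station), +x away from the robot, z up. Front lip 5 mm thick (x -8 to -3), rounded top at z 130, its face runs down to z 60. Behind it the channel: floor at z 116, from x -3 to a 4 mm high curb at x 9. Feet 8 mm high reach forward to x -62 at y +-118.
- rail_seat (a point): Point on the channel floor at the rail's middle: (0, 0, 116) mm in the rail's frame, same axes. The seated hook foot lies here at x -0.5 to 3, z 0 (carrier origin at rail z 30). Hang the carrier with the hook's middle at y -120 to -20, the open stretch, then slide to +y. Let go, it leans about 0.05 rad, its plate resting on the rail's face.
- rail_load (a point): Middle of the open stretch, on the channel floor: (0, -70, 116) mm in the rail's frame. The END STATION of dark steel at the rail's left is clamped at a place that is not measured: the parked hook's middle is at rail y 68 to 108 mm. Its hood (z 142.5 to 147.5, from x -1 backward) bars hanging straight in; the seated hook (top z 138) passes beneath.
- pawl (a joint): Turn of the station's sprung roller pawl, rad: 0 at rest, across the channel 26 mm right of the parked hook's middle (pivot another 26 mm right); 0.15 to 0.35 while the hook slides past (5 to 12 N). Then a sprung buffer adds up to 4 N until the pawl snaps back to 0 behind the hook; 3.5 mm further the buffer is solid. The pawl also reads 0 while the hook is still before it.
- crucible: White porcelain crucible, 45 mm across, 32 mm high, 35 g, loose in the carrier's round nest; origin at the centre of its underside, z up.
- nest (a point): Where the crucible's underside belongs: (-2, 0, 4) mm in the carrier's frame.
- timer: Bystander: bench timer, 66 by 66 by 20 mm, origin under its centre.
- sample_cup: Bystander: lidded sample cup, 61 mm across, 59 mm high, behind the rail, origin under its centre.
- spare_crucible: Bystander: empty crucible, 40 mm across, 29 mm high, behind the rail, origin under its centre.
- petri: Bystander: petri dish, 92 mm across, 15 mm high, at the right, origin under its centre.

How it is judged (in metres and radians):
On the way:
1. the hook is behind the lip and rests on the channel floor of the open stretch, not yet on the pawl (x of hook_foot in the frame of rail_seat between -0.003 and 0.007 m and z of hook_foot in the frame of rail_seat between -0.003 and 0.0025 m and y of hook_foot in the frame of rail_seat between -0.15 and 0.05 m and value of joint pawl below 0.05 rad), for 0.2 s.
At the end, for the whole second after the job is handed in: The carrier hangs still, upright within 0.15 rad, hook foot within 2.5 mm of the channel floor behind the lip, parked in the station: past the pawl (more than 63.5 mm left of the rail's middle), which is sprung back (below 0.06 rad); crucible in its nest within 8 mm and 0.25 rad (x of hook_foot in the frame of rail_seat between -0.003 and 0.007 m and z of hook_foot in the frame of rail_seat between -0.003 and 0.0025 m and y of hook_foot in the frame of rail_seat above 0.0635 m and value of joint pawl below 0.06 rad and angle between carrier's own z axis and vertical below 0.15 rad and linear speed of carrier below 0.02 m/s and distance between crucible and nest below 0.008 m and angle between crucible's own z axis and vertical below 0.25 rad); the robot touches nothing.
It fails at once if the carrier is pressed against the rail or its station with contact forces of more than 40 N (contact force between carrier and rail above 40 N).
It fails at once if the robot presses the rail or its station with contact forces of more than 40 N (contact force between any of the arm, the fingers and rail above 40 N).
It fails at once if the crucible tips or leaves its nest (distance between crucible and nest above 0.02 m or angle between crucible's own z axis and vertical above 0.5 rad).
It fails at once if a bystander is moved by more than 30 mm (distance of any of timer, sample_cup, spare_crucible, petri from where it was at the start of the episode above 0.03 m).
It also fails if it takes over 59 s, if anything falls off the work surface, if the arm or the gripper's body presses on something with over 40 N, if the wrist force passes 120 N, or if a joint passes its speed limit or range.

### The arm

A 6-joint arm with a two-finger parallel gripper is mounted at the origin on a cart in front of the work surface, level with it; the furniture and walls round the work are solid. World frame = base frame: x ahead of the robot, y to its left, z up, the work surface at z = 0. Lengths are in m, angles in degrees, forces in N, time in s.
With the tool pointing down it reaches from about 0.4 to 0.825 m from the base axis. Payload 7 kg.
Tool frame: the origin (TCP) lies on the centre line of the jaws, within the pads' length; the fingertips stand 14 mm ahead of it and the grasp point (between the pads) lies 5 mm behind it; z points along the fingers, y is the line along which they close (so a half turn about z gives the same grasp; the last joint's range is limited). The gripper opens to 88 mm and grips with 3 to 60 N. Pads are 19 mm wide; open, the fingers measure 130 mm over their backs; the gripper's body (78 mm by 193 mm) begins 47 mm behind the grasp point.
Start: joints at [79.991, 20.546, 0.682, 0, -70.136, -16.507], TCP at [0.301, 0.604, 0.241] pointing down, gripper open.
Joint ranges: [-176.03, 176.03], [-82.01, 121.73], [-58.28, 71.71], [-173.87, 95.51], [-174.79, -0.11], [-173.66, 173.66]. Speed limits (degrees/s): [136.94, 136.94, 172.46, 180, 180, 180].

### API

Orientations are given as [roll, pitch, yaw] about the fixed x, y, z axes, in that order (R = Rz(yaw) Ry(pitch) Rx(roll)).
In Python, from plant import r gives the robot as it stands.
- The arm moves only by the tool send_rows, never from a script. Its argument "steps" is a list of rows, each an object with "dp": the shift along the tool's x, y, z in mm, a list of three; "roll": the turn about the tool's z in rad; "jaw": the opening in per cent of the stroke, from 0 (shut) to 100 (fully open). In form: [{"dp": [tx, ty, tz], "roll": roll, "jaw": jaw}, ...]. A call has 1 to 5 rows; each row is the pose to reach, as a shift and turn from the pose commanded when the call began, along the tool's axes at that moment; what a row does not reach only later rows make up. A row lasts 1/8 s, in which the tool goes at most 62.5 mm and 10.7 degrees, less where a joint would pass 70% of its speed; a pose out of reach is approached as far as the arm can. A call with a gripper value outside its range is refused whole. The fingers move at their own pace and stop on an object; "newtons" is the grip in N (left out, the last holds). Time passes only in rows, so rows that repeat a pose let the fingers close. It gives the time, the measured TCP pose, the force, the opening and the grip force at its end, in the units of the state.
- r.get_state(): the state, without advancing time (a new reading comes with each control period).
- r.capture(name): name is "scene" or "top" or "wrist"; returns a dict with "image" (400x640x3 uint8, blue, green, red), "K" (3x3 intrinsics, pixels), "rvec" (rotation vector, rad) and "tvec" (3), from world to camera coordinates, as OpenCV has them. Camera axes: x right, y down, z forward; pixel columns grow to the right and rows downward; lengths in m; the calibration is good to about 2 mm. A picture is of the moment at which its call begins. There is no depth.
- r.close_job(): hands the job in; it is judged then, once.
The state is a dict: "time_s": time; "joints": joint angles; "qd": joint speeds; "joint_torque": joint torques, N m; "tcp_pos": TCP position; "eef_rot": TCP orientation; "contact_force": force on the tool from outside, world axes, zero at the start; "moment": the same for the moment, N m; "gripper_width": finger opening in m; "gripper_force": force on a finger pad.
Only numpy, scipy, OpenCV 4.12 (cv2) and the standard library are available. Lean on these libraries where they do the work, as an engineer would, in place of code of your own. Each camera call takes 0.05 s, during which the arm holds its last target. There are 200 camera calls.

## Working session

There is one attempt and no reset: what is moved stays moved. The work goes in short steps, Python scripts to look and compute and a tool call to move; the robot and the scene stay as the last step left them, time stands still between calls to the robot, and variables do not carry over. Pictures are saved under pics/ and viewed, at most 10 in all, crops included, and the job is handed in when it is done.

Besides the shell and the picture viewer there is one more tool, called after "Call:" as name(argument=value, ...), one argument or row to a line, values as JSON. send_rows: Moves the arm, as the interface text tells. Its arguments: {"type":"object","properties":{"steps":{"type":"array","items":{"type":"object","properties":{"dp":{"type":"array","items":{"type":"number"}},"roll":{"type":"number"},"jaw":{"type":"number"}}}},"newtons":{"type":"number"}},"required":["steps"]}

```bash
mkdir -p pics; cat > h.py <<'E'
import numpy as np, cv2
from plant import r
def cap(n,f=None):
    c=r.capture(n)
    if f: cv2.imwrite('pics/'+f,c['image'])
    return c
def ray(c,u,v):
    R=cv2.Rodrigues(np.array(c['rvec'],float))[0]; t=np.array(c['tvec'],float).ravel()
    p=cv2.undistortPoints(np.array([[[u,v]]],float),np.array(c['K'],float),None)[0,0]
    return -R.T@t, R.T@np.array([p[0],p[1],1.])
def onz(c,u,v,z):
    o,d=ray(c,u,v); return o+d*(z-o[2])/d[2]
def tri(*rs):
    A=sum(np.eye(3)-np.outer(d,d)/(d@d) for o,d in rs); b=sum((np.eye(3)-np.outer(d,d)/(d@d))@o for o,d in rs)
    return np.linalg.solve(A,b)
def proj(c,P):
    return cv2.projectPoints(np.array(P,float).reshape(-1,3),np.array(c['rvec'],float),np.array(c['tvec'],float),np.array(c['K'],float),None)[0].reshape(-1,2)
E
python3 - <<'E'
from h import *
for n in('scene','top'):
    c=cap(n,n+'0.png'); o,d=ray(c,320,200); print(n,o.round(3),d.round(2))
s=r.get_state(); print(s['tcp_pos'],s['eef_rot'],s['contact_force'],s['gripper_width'],s['time_s'])
E
```

```text
scene [-0.02  -0.559  0.888] [ 0.47  0.52 -0.71]
top [ 0.343 -0.022  1.467] [ 0.11 -0.   -0.99]
[0.30118768 0.6036312  0.23971832] [ 1.79916676e+02 -7.92464397e-03 -2.65214657e+01] [-0.2896805   0.96382675 -0.2768446 ] 0.08774691777512149 0.1
```

View pics/scene0.png

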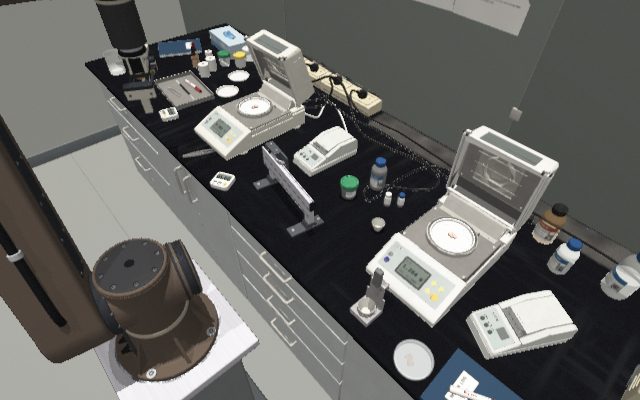

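View pics/top0.png

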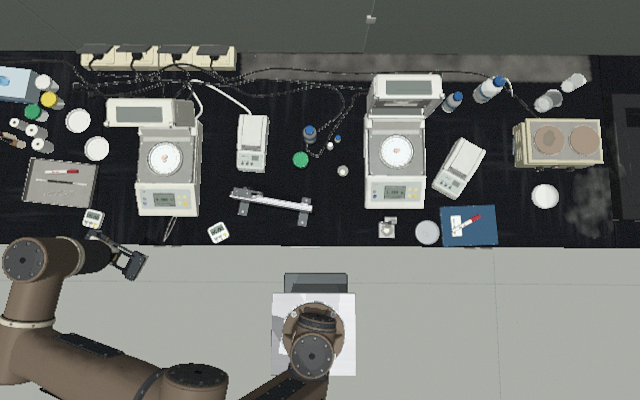

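The scene view shows the carrier at (370,300) and the rail from (268,150) to (310,215). In the top view the carrier is at (387,227) and the rail runs (230,192) to (312,208). I'll enlarge both.

```bash
python3 - <<'E'
import cv2,numpy as np
t=cv2.imread('pics/top0.png');s=cv2.imread('pics/scene0.png')
R=lambda im,x,y,w,h,k:cv2.resize(im[y:y+h,x:x+w],(w*k,h*k),interpolation=cv2.INTER_CUBIC)
o=np.zeros((600,800,3),np.uint8)
a=R(t,220,180,100,50,5);o[:250,:500]=a
a=R(t,370,210,36,36,8);o[:288,505:793]=a
a=R(s,245,135,90,105,3);o[285:600,0:270]=a
a=R(s,340,262,50,65,4);o[300:560,300:500]=a
cv2.imwrite('pics/z0.png',o)
from h import *
c=cap('top')
for u,v,z in [(230,192,.13),(312,208,.13),(387,227,.1),(427,232,0.01),(218,232,.01)]: print(onz(c,u,v,z).round(3))
E
```

```text
[0.52 0.3  0.13]
[0.465 0.005 0.13 ]
[ 0.4   -0.269  0.1  ]
[ 0.385 -0.439  0.01 ]
[0.38 0.37 0.01]
```

View pics/z0.png

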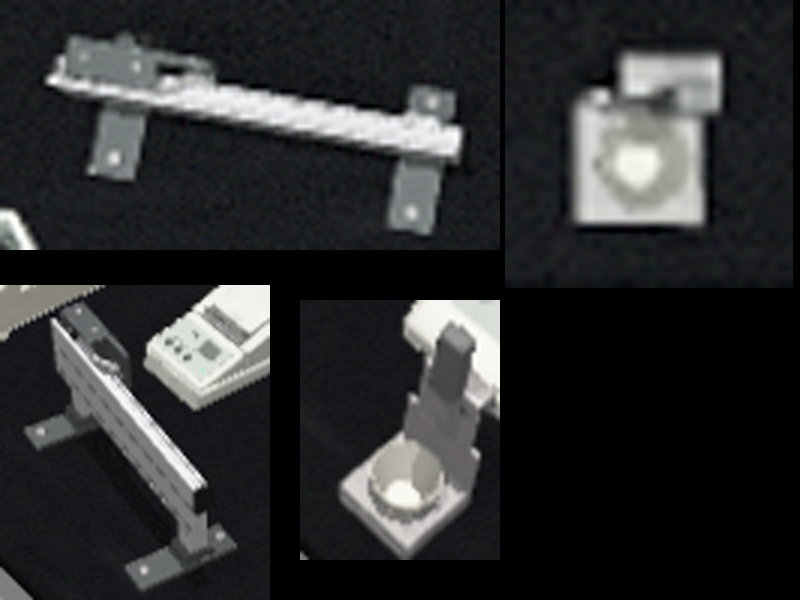

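```bash
cat >> h.py <<'E'
def go(p,yaw):
    s=r.get_state(); e=s['eef_rot']; y=np.radians(e[2])
    from scipy.spatial.transform import Rotation as Ro
    R=Ro.from_euler('xyz',e,degrees=True).as_matrix()
    d=R.T@(np.array(p)-s['tcp_pos'])*1000
    print('t',round(s['time_s'],2),'tcp',np.round(s['tcp_pos'],4),'rot',np.round(e,2),'dp',d.round(1),'roll',round(-((yaw-e[2]+180)%360-180)*np.pi/180,4),'rows',round(np.linalg.norm(d)/62.5,1))
E
python3 -c "
from h import *
go([.45,.15,.40],-10.6)"
```

```text
t 0.15 tcp [0.3012 0.6037 0.2398] rot [ 1.7993e+02 -1.0000e-02 -2.6520e+01] dp [ 335.7  339.7 -159.7] roll -0.2779 rows 8.1
```

Call:
send_rows(
  steps=[
    {"dp":[33,33,-40],"roll":-0.05,"jaw":100},
    {"dp":[70,70,-70],"roll":-0.1,"jaw":100},
    {"dp":[105,105,-100],"roll":-0.15,"jaw":100},
    {"dp":[142,142,-130],"roll":-0.2,"jaw":100},
    {"dp":[178,180,-160],"roll":-0.25,"jaw":100},
  ],
)

```text
time_s: 0.78
tcp_pos: [0.3804, 0.3616, 0.4014]
eef_rot: [180.0, 0.0, -12.1]
contact_force: [-0.2, 1.7, -0.3]
gripper_width: 0.0877
gripper_force: 0.0
```

Call:
send_rows(
  steps=[
    {"dp":[40,30,0],"roll":0,"jaw":100},
    {"dp":[80,57,0],"roll":0,"jaw":100},
    {"dp":[120,85,0],"roll":0,"jaw":100},
    {"dp":[160,112,0],"roll":0,"jaw":100},
    {"dp":[160,112,0],"roll":0,"jaw":100},
  ],
)

```text
time_s: 1.4
tcp_pos: [0.5144, 0.2179, 0.3998]
eef_rot: [179.9, 0.0, -12.4]
contact_force: [-1.0, -0.6, -0.9]
gripper_width: 0.0875
gripper_force: 0.0
```

```bash
python3 -c "
from h import *
c=cap('wrist','w1.png'); s=r.get_state();print(s['tcp_pos'],s['eef_rot']); o,d=ray(c,320,200);print(o,d)
go([.45,.15,.40],-10.6)"
```

```text
[0.51361857 0.21896476 0.39991534] [ 1.79951291e+02  4.77487452e-02 -1.23601646e+01]
[0.58616179 0.20193302 0.54390766] [-0.26785129  0.06642926 -0.96121936]
t 1.45 tcp [0.5136 0.219  0.3999] rot [ 1.7995e+02  5.0000e-02 -1.2360e+01] dp [-47.4  81.    0. ] roll -0.0307 rows 1.5
```

View pics/w1.png

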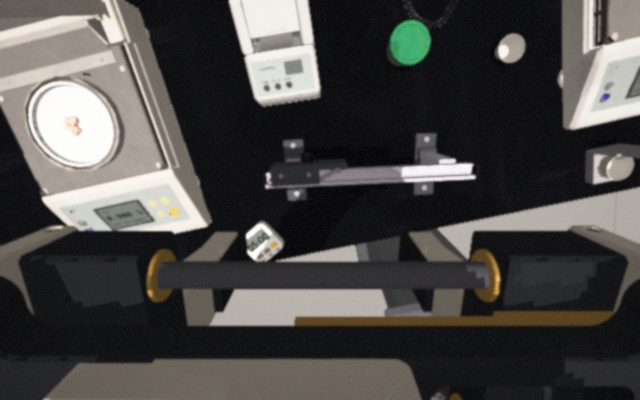

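The wrist view shows the rail from (265,183) to (476,172), with the station on its left (270–345). The carrier is out of view. I'll go lower over the rail.

Call:
send_rows(
  steps=[
    {"dp":[-10,18,40],"roll":-0.05,"jaw":100},
    {"dp":[-10,36,85],"roll":-0.05,"jaw":100},
    {"dp":[-10,54,130],"roll":-0.05,"jaw":100},
    {"dp":[-10,54,130],"roll":-0.05,"jaw":100},
  ],
)

```text
time_s: 1.95
tcp_pos: [0.4894, 0.1685, 0.2678]
eef_rot: [179.8, 0.3, -9.3]
contact_force: [0.9, 0.7, 0.8]
gripper_width: 0.0878
gripper_force: 0.0
```

```bash
python3 -c "
from h import *
c=cap('wrist','w2.png'); s=r.get_state();print(s['tcp_pos'],s['eef_rot']); np.savez('w2.npz',**{k:np.array(c[k]) for k in c})
im=c['image'][100:260,120:520]
cv2.imwrite('pics/w2z.png',cv2.resize(im,None,fx=2,fy=2,interpolation=cv2.INTER_CUBIC))"
```

```text
[0.49124441 0.16965586 0.27053349] [ 1.79918084e+02  4.28411713e-02 -9.29087381e+00]
```

View pics/w2z.png

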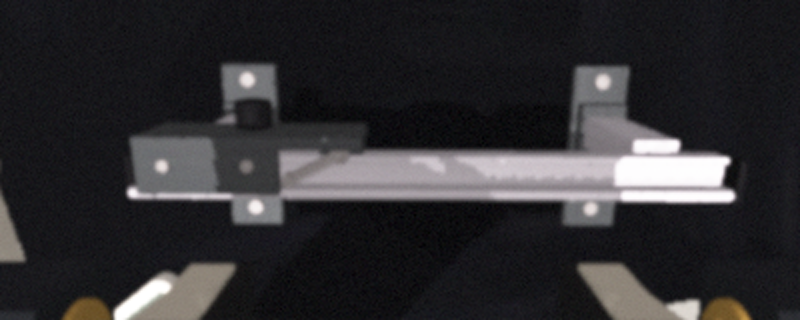

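Lip top: bright line from zoom (128,192) to (735,196), hood zoom x 131–281, pawl from its roller at about (288,178) to the pivot at (350,152).

```bash
python3 -c "
from h import *
c=dict(np.load('w2.npz')); g=cv2.cvtColor(c['image'],cv2.COLOR_BGR2GRAY).astype(float)
F=lambda u,v:(120+(u+.5)/2-.5,100+(v+.5)/2-.5)
# lip centre rows by weighted brightness near row 196
us=np.arange(260,480,20)
for u in us:
    col=g[176:206,u]; print(u,col.astype(int))
L=onz(c,*F(130,192),.13);Rr=onz(c,*F(733,196),.13); d=L-Rr; print(L,Rr,np.linalg.norm(d),'yaw',np.degrees(np.arctan2(-d[0],d[1])))
np.save('lr.npy',[L,Rr])
ex=np.array([d[1],-d[0],0])/np.linalg.norm(d);ey=d/np.linalg.norm(d)
O=(L+Rr)/2+.0055*ex; O[2]=0; print('origin',O)
for n,u,v,z in [('hoodR',281,170,.1475),('hoodL',131,165,.1475),('roller',288,178,.125),('piv',350,154,.125),('foot1',255,207,.008),('foot2',590,209,.008),('chan back edge',480,152,.12),('floor near lip',480,188,.116)]:
    p=onz(c,*F(u,v),z)-O; print(n,(p@ex).round(4),(p@ey).round(4))
"
```

```text
260 [116 125 135 138 136 131 131 131 134 132 127 123 113 103  97  92  88  87
  97 112 130 140 132 116 104 104 103 109 111 112]
280 [ 85 107 119 119 122 120 122 127 138 146 157 163 166 166 163 149 135 126
 141 156 164 159 144 105  55  20  16  13  11  21]
300 [ 78 113 145 160 160 157 160 164 166 164 166 166 167 169 162 155 141 136
 141 153 164 162 145 108  56  19  17   9  16  16]
320 [118 132 146 159 158 159 157 158 165 165 168 164 166 165 162 152 140 137
 140 152 165 167 146 108  57  26  16  18  13   6]
340 [117 127 143 159 170 183 196 201 198 194 177 174 164 167 160 154 139 132
 138 149 165 161 146 107  59  22  13  13  11   8]
360 [117 141 173 192 197 199 198 200 201 191 179 169 166 165 159 154 143 137
 134 150 158 165 147 116  65  31  11  12  14  10]
380 [107 140 174 195 199 198 196 196 198 199 203 200 194 179 164 153 142 132
 137 155 185 198 190 151  89  38  17  15  17  14]
400 [106 135 168 192 197 198 196 196 198 197 196 197 193 179 166 150 143 135
 138 154 178 195 190 153  97  44  30  27  33  35]
420 [123 134 166 188 196 195 195 195 198 197 196 198 191 178 161 151 142 133
 135 153 177 191 192 175 145 117 116 115 117 110]
440 [222 185 221 248 253 253 253 253 253 253 253 253 253 252 251 246 227 175
 161 200 238 250 252 242 186  91  35  13  23  23]
460 [112 143 201 245 252 252 252 253 254 254 253 254 253 252 251 247 227 173
 159 203 241 252 253 250 220 122  48  23  23  20]
[0.50761889 0.3013841  0.13      ] [0.45726854 0.0091698  0.13      ] 0.29652041253915395 yaw -9.776422837753746
origin [0.48786384 0.15434303 0.        ]
hoodR 0.0103 0.0702
hoodL 0.0121 0.138
roller 0.0009 0.0716
piv 0.0132 0.0406
foot1 -0.05 0.119
foot2 -0.0498 -0.1186
chan back edge 0.0136 -0.0238
floor near lip -0.006 -0.0251
```

Call:
send_rows(
  steps=[
    {"dp":[-5,50,-20],"roll":-0.03,"jaw":100},
    {"dp":[-9,108,-30],"roll":-0.06,"jaw":100},
    {"dp":[-13,166,-30],"roll":-0.1,"jaw":100},
    {"dp":[-17,224,-30],"roll":-0.13,"jaw":100},
    {"dp":[-20,282,-30],"roll":-0.16,"jaw":100},
  ],
)

```text
time_s: 2.62
tcp_pos: [0.4274, -0.1063, 0.3036]
eef_rot: [-180.0, -0.3, 0.0]
contact_force: [0.5, -0.8, 0.3]
gripper_width: 0.0874
gripper_force: 0.0
```

Call:
send_rows(
  steps=[
    {"dp":[-10,57,0],"roll":0,"jaw":100},
    {"dp":[-20,114,0],"roll":0,"jaw":100},
    {"dp":[-30,160,0],"roll":0,"jaw":100},
    {"dp":[-40,165,0],"roll":0,"jaw":100},
    {"dp":[-40,165,0],"roll":0,"jaw":100},
  ],
)

```text
time_s: 3.25
tcp_pos: [0.3866, -0.2704, 0.3022]
eef_rot: [180.0, -0.1, -0.2]
contact_force: [0.6, 0.0, 0.0]
gripper_width: 0.0879
gripper_force: 0.0
```

```bash
python3 -c "
from h import *
c=cap('wrist','w3.png'); s=r.get_state();print(s['tcp_pos'],s['eef_rot']); np.savez('w3.npz',**{k:np.array(c[k]) for k in c})
im=c['image'][60:260,200:440]
cv2.imwrite('pics/w3z.png',cv2.resize(im,None,fx=3,fy=3,interpolation=cv2.INTER_CUBIC))"
```

```text
[ 0.38679986 -0.26993496  0.30194199] [ 1.79966293e+02 -1.31158107e-01 -1.38757942e-01]
```

View pics/w3z.png

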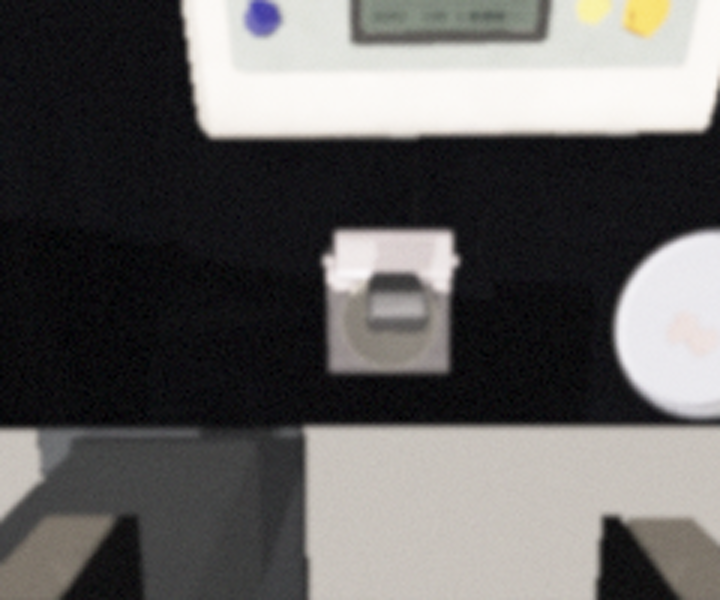

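Grip top at zoom (368–428, 290–330), bridge back edge (333,230)–(455,231), tray front edge (327,374)–(450,374). It stands nearly aligned with the tool.

```bash
python3 -c "
from h import *
c=dict(np.load('w3.npz'))
F=lambda u,v:(200+(u+.5)/3-.5,60+(v+.5)/3-.5)
for n,u,v,z in [('gripL',368,310,.162),('gripR',428,310,.162),('gripfront',398,330,.162),('gripback',398,290,.162),('brL',333,230,.108),('brR',455,231,.108),('plL',324,258,.108),('plR',460,258,.108),('trayL',327,374,.004),('trayR',450,374,.004)]:
    p=onz(c,*F(u,v),z); print(n,p.round(4))
"
```

```text
gripL [ 0.4157 -0.2708  0.162 ]
gripR [ 0.4156 -0.29    0.162 ]
gripfront [ 0.4092 -0.2804  0.162 ]
gripback [ 0.4221 -0.2804  0.162 ]
brL [ 0.4373 -0.2579  0.108 ]
brR [ 0.4368 -0.3032  0.108 ]
plL [ 0.427  -0.2543  0.108 ]
plR [ 0.4269 -0.3053  0.108 ]
trayL [ 0.3588 -0.2498  0.004 ]
trayR [ 0.3586 -0.3122  0.004 ]
```

Call:
send_rows(
  steps=[
    {"dp":[15,5,30],"roll":0,"jaw":100},
    {"dp":[28.7,10.6,80],"roll":0,"jaw":100},
    {"dp":[28.7,10.6,100],"roll":0,"jaw":100},
    {"dp":[28.7,10.6,110],"roll":0,"jaw":60},
    {"dp":[28.7,10.6,110],"roll":0,"jaw":60},
  ],
)

```text
time_s: 3.92
tcp_pos: [0.4152, -0.2804, 0.191]
eef_rot: [180.0, -0.0, -0.1]
contact_force: [0.7, -0.4, 0.3]
gripper_width: 0.073
gripper_force: 0.0
```

```bash
python3 -c "
from h import *
go([.4155,-.2805,.135],0)
c=cap('wrist','w4.png');cv2.imwrite('pics/w4z.png',cv2.resize(c['image'][80:320,160:480],None,fx=2,fy=2)); np.savez('w4.npz',**{k:np.array(c[k]) for k in c})
"
```

```text
t 3.92 tcp [ 0.4152 -0.2804  0.191 ] rot [ 1.7999e+02 -1.0000e-02 -7.0000e-02] dp [ 0.3  0.1 56. ] roll -0.0012 rows 0.9
```

View pics/w4z.png

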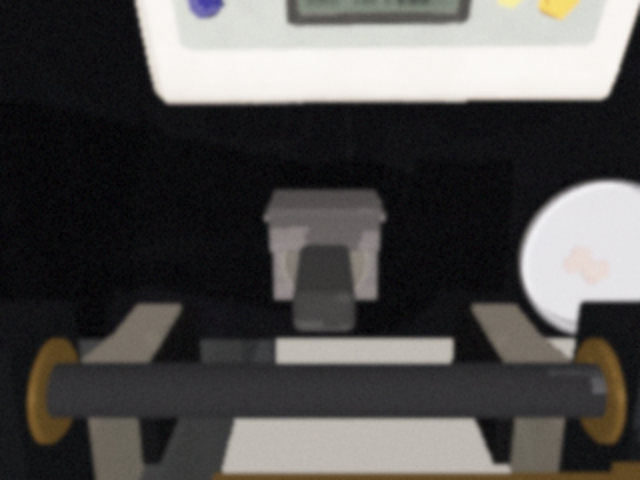

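The grip is centred at x≈325 between the fingers, which are symmetric about 325. I'll descend and grip.

Call:
send_rows(
  steps=[
    {"dp":[0.3,0,25],"roll":0,"jaw":60},
    {"dp":[0.3,0,50],"roll":0,"jaw":60},
    {"dp":[0.3,0,56],"roll":0,"jaw":60},
    {"dp":[0.3,0,56],"roll":0,"jaw":15},
    {"dp":[0.3,0,56],"roll":0,"jaw":15},
  ],
  newtons=35,
)

```text
time_s: 4.6
tcp_pos: [0.4157, -0.2813, 0.1359]
eef_rot: [180.0, -0.1, -0.1]
contact_force: [0.5, 0.1, -0.6]
gripper_width: 0.0376
gripper_force: 0.0
```

Call:
send_rows(
  steps=[
    {"dp":[0,0,0],"roll":0,"jaw":10},
    {"dp":[0,0,0],"roll":0,"jaw":10},
    {"dp":[0,0,0],"roll":0,"jaw":10},
    {"dp":[0,0,0],"roll":0,"jaw":10},
  ],
  newtons=35,
)

```text
time_s: 5.1
tcp_pos: [0.4152, -0.2812, 0.1349]
eef_rot: [180.0, -0.0, -0.2]
contact_force: [0.5, 0.6, 3.6]
gripper_width: 0.02
gripper_force: 35.0
```

Call:
send_rows(
  steps=[
    {"dp":[0,0,-3],"roll":0,"jaw":10},
    {"dp":[0,0,-12],"roll":0,"jaw":10},
    {"dp":[0,0,-27],"roll":0,"jaw":10},
    {"dp":[0,0,-44],"roll":0,"jaw":10},
    {"dp":[1,-6,-58],"roll":0.01,"jaw":10},
  ],
)

```text
time_s: 5.72
tcp_pos: [0.4162, -0.2752, 0.1941]
eef_rot: [180.0, -0.1, -0.8]
contact_force: [-0.2, -0.1, -2.6]
gripper_width: 0.02
gripper_force: 35.0
```

Call:
send_rows(
  steps=[
    {"dp":[1,-14,-8],"roll":0.01,"jaw":10},
    {"dp":[2,-32,-12],"roll":0.03,"jaw":10},
    {"dp":[2,-52,-12],"roll":0.05,"jaw":10},
    {"dp":[3,-74,-12],"roll":0.07,"jaw":10},
    {"dp":[4,-97,-12],"roll":0.09,"jaw":10},
  ],
)

```text
time_s: 6.35
tcp_pos: [0.4211, -0.1772, 0.2053]
eef_rot: [-180.0, -0.0, -6.0]
contact_force: [0.4, 0.6, -3.0]
gripper_width: 0.0198
gripper_force: 35.0
```

```bash
python3 -c "
from h import *
go([.4267,.0938,.205],-9.78)
s=r.get_state();print(s['contact_force'],s['gripper_width'])
"
```

```text
t 6.35 tcp [ 0.4211 -0.1772  0.2053] rot [-1.7999e+02 -4.0000e-02 -5.9600e+00] dp [ -22.6 -270.1    0.3] roll 0.0667 rows 4.3
[ 0.37234317  0.6130751  -2.95395535] 0.019795373923310104
```

Call:
send_rows(
  steps=[
    {"dp":[-2,-24,0],"roll":0.015,"jaw":10},
    {"dp":[-4,-50,0],"roll":0.03,"jaw":10},
    {"dp":[-7,-78,0],"roll":0.045,"jaw":10},
    {"dp":[-9,-106,0],"roll":0.06,"jaw":10},
    {"dp":[-12,-134,0],"roll":0.067,"jaw":10},
  ],
)

```text
time_s: 6.98
tcp_pos: [0.4229, -0.0425, 0.2053]
eef_rot: [-180.0, -0.0, -9.8]
contact_force: [0.4, 0.2, -2.4]
gripper_width: 0.0198
gripper_force: 35.0
```

Call:
send_rows(
  steps=[
    {"dp":[-2,-27,0],"roll":0,"jaw":10},
    {"dp":[-5,-55,0],"roll":0,"jaw":10},
    {"dp":[-7,-82,0],"roll":0,"jaw":10},
    {"dp":[-10,-105,0],"roll":0,"jaw":10},
    {"dp":[-11,-121,0],"roll":0,"jaw":10},
  ],
)

```text
time_s: 7.6
tcp_pos: [0.4325, 0.0787, 0.2052]
eef_rot: [-180.0, -0.0, -9.7]
contact_force: [0.3, -0.2, -3.0]
gripper_width: 0.0199
gripper_force: 35.0
```

Call:
send_rows(
  steps=[
    {"dp":[0,-10,0],"roll":0,"jaw":10},
    {"dp":[0,-14,0],"roll":0,"jaw":10},
    {"dp":[0,-15,0],"roll":0,"jaw":10},
    {"dp":[0,-15,0],"roll":0,"jaw":10},
  ],
)

```text
time_s: 8.1
tcp_pos: [0.435, 0.0919, 0.2045]
eef_rot: [180.0, 0.0, -9.8]
contact_force: [0.1, -0.3, -2.4]
gripper_width: 0.0197
gripper_force: 35.0
```

```bash
python3 -c "
from h import *
go([.4267,.0938,.205],-9.78)
s=r.get_state();print(s['contact_force'],s['gripper_width'])
c=cap('wrist','w5.png'); np.savez('w5.npz',**{k:np.array(c[k]) for k in c})
cv2.imwrite('pics/w5z.png',cv2.resize(c['image'][110:310,200:440],None,fx=3,fy=3,interpolation=cv2.INTER_CUBIC))
"
```

```text
t 8.1 tcp [0.435  0.0919 0.2045] rot [ 1.7999e+02  1.0000e-02 -9.7600e+00] dp [-8.5 -0.5 -0.5] roll 0.0004 rows 0.1
[ 0.13502352 -0.28280648 -2.39316837] 0.019677038130651067
```

View pics/w5z.png

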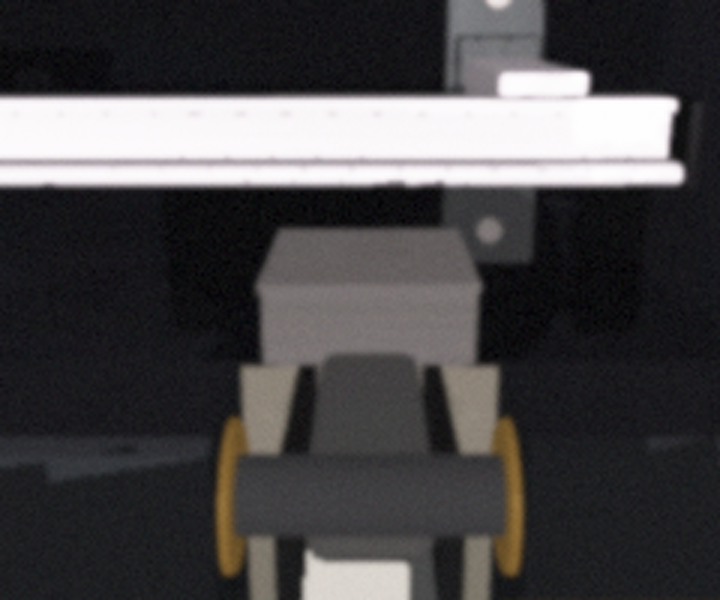

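The hook's top back edge is at row 288 (zoom x 257–481), its foot edge at row 229, and the lip spans rows 161–187 of the same picture. I'll compute the relative shift.

```bash
python3 -c "
from h import *
c=dict(np.load('w5.npz'))
F=lambda u,v:(200+(u+.5)/3-.5,110+(v+.5)/3-.5)
O=np.array([.48786,.15434,0]);ex=np.array([.98547,-.16985,0]);ey=np.array([.16985,.98547,0])
for n,u,v,z in [('topL',257,288,.1776),('topR',481,288,.1776),('footL',277,229,.1565),('footR',460,229,.1565),('lipf',370,187,.13),('lipb',370,161,.13),('lipf0',40,186,.13),('lipf6',640,186,.13),('lipb0',40,161,.13),('lipb6',640,162,.13),('lipEnd',684,174,.13),('curb',370,96,.12)]:
    p=onz(c,*F(u,v),z)-O; print(n,(p@ex*1000).round(1),(p@ey*1000).round(1))
s=r.get_state()['tcp_pos']-O; print('tcp',s@ex,s@ey)
"
```

```text
topL -20.6 -48.5
topR -20.6 -93.4
footL -13.4 -50.7
footR -13.4 -91.1
lipf -9.0 -71.2
lipb -2.5 -71.2
lipf0 -8.8 10.6
lipf6 -8.7 -138.3
lipb0 -2.6 10.0
lipb6 -2.7 -137.8
lipEnd -5.7 -148.9
curb 12.4 -71.2
tcp -0.041426080207085665 -0.07057337898665539
```

The trapezoid's upper edge is actually the tray's back edge (58.8 mm wide at its depth, as it should be), so the carrier hangs upright. Hook foot is at TCP+18.5 mm, so shift +24 mm in x, then lower about 39.5 mm.

Call:
send_rows(
  steps=[
    {"dp":[4,0,0],"roll":0,"jaw":10},
    {"dp":[11,0,0],"roll":0,"jaw":10},
    {"dp":[18,0,0],"roll":0,"jaw":10},
    {"dp":[23,0,0],"roll":0,"jaw":10},
    {"dp":[24,0,0],"roll":0,"jaw":10},
  ],
)

```text
time_s: 8.78
tcp_pos: [0.4591, 0.0881, 0.2044]
eef_rot: [180.0, 0.0, -9.8]
contact_force: [-0.7, 1.0, -3.7]
gripper_width: 0.0198
gripper_force: 35.0
```

Call:
send_rows(
  steps=[
    {"dp":[0,0,4],"roll":0,"jaw":10},
    {"dp":[0,0,9],"roll":0,"jaw":10},
    {"dp":[0,0,14],"roll":0,"jaw":10},
    {"dp":[0,0,18],"roll":0,"jaw":10},
    {"dp":[0,0,20],"roll":0,"jaw":10},
  ],
)

```text
time_s: 9.4
tcp_pos: [0.4586, 0.0882, 0.1842]
eef_rot: [180.0, 0.0, -9.7]
contact_force: [-0.6, -0.5, -2.4]
gripper_width: 0.0197
gripper_force: 35.0
```

```bash
cat >> h.py <<'E'
O=np.array([.48786,.15434,0]);ex=np.array([.98547,-.16985,0]);ey=np.array([.16985,.98547,0])
def rs():
    s=r.get_state();p=s['tcp_pos']-O;f=s['contact_force']
    print('t',round(s['time_s'],2),'rail foot xyz',((p@ex)*1e3+18.5).round(2),((p@ey)*1e3).round(2),(p[2]*1e3-165).round(2),'F rail',(f@ex).round(2),(f@ey).round(2),f[2].round(2),'M',np.round(s['moment'],2),'rot',np.round(s['eef_rot'],2))
E
python3 -c "
from h import *
rs()
c=cap('wrist','w6.png')
cv2.imwrite('pics/w6z.png',cv2.resize(c['image'][110:310,200:440],None,fx=3,fy=3,interpolation=cv2.INTER_CUBIC))
np.savez('w6.npz',**{k:np.array(c[k]) for k in c})
"
```

```text
t 9.4 rail foot xyz 0.95 -70.16 19.24 F rail -0.49 -0.61 -2.42 M [ 0.03 -0.   -0.01] rot [ 1.7999e+02  1.0000e-02 -9.7200e+00]
```

View pics/w6z.png

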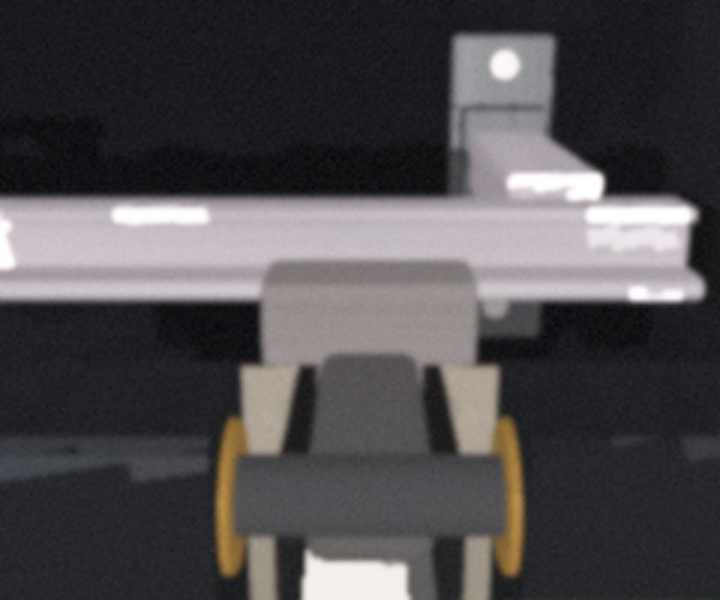

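The leg's foot (zoom row ≈263) is now just behind the lip (rows 278–300). A quick number check.

```bash
python3 -c "
from h import *
c=dict(np.load('w6.npz'))
F=lambda u,v:(200+(u+.5)/3-.5,110+(v+.5)/3-.5)
for n,u,v,z in [('foot',370,263,.137),('lipf',150,300,.13),('lipb',150,276,.13),('lipf',560,300,.13)]:
    p=onz(c,*F(u,v),z)-O; print(n,(p@ex*1000).round(1),(p@ey*1000).round(1))
g=cv2.cvtColor(c['image'],cv2.COLOR_BGR2GRAY); print(g[190:216,240],g[190:216,325])
"
```

```text
foot 2.9 -70.8
lipf -8.1 -19.5
lipb -2.3 -19.9
lipf -8.0 -115.2
[197 196 195 201 199 196 199 192 184 167 161 158 159 172 185 198 202 194
 178 147  91  52  33  30  32  28] [190 190 193 194 194 185 164 134 123 120 122 122 122 124 133 139 148 150
 147 146 145 144 143 144 141 147]
```

Call:
send_rows(
  steps=[
    {"dp":[0.5,0,3],"roll":0,"jaw":10},
    {"dp":[0.5,0,7],"roll":0,"jaw":10},
    {"dp":[0.5,0,11],"roll":0,"jaw":10},
    {"dp":[0.5,0,14],"roll":0,"jaw":10},
    {"dp":[0.5,0,15],"roll":0,"jaw":10},
  ],
)

```text
time_s: 10.07
tcp_pos: [0.4592, 0.0881, 0.1693]
eef_rot: [180.0, 0.0, -9.7]
contact_force: [-0.7, -0.0, -1.9]
gripper_width: 0.0199
gripper_force: 35.0
```

Call:
send_rows(
  steps=[
    {"dp":[0,0,0.7],"roll":0,"jaw":10},
    {"dp":[0,0,1.4],"roll":0,"jaw":10},
    {"dp":[0,0,2.1],"roll":0,"jaw":10},
    {"dp":[0,0,2.8],"roll":0,"jaw":10},
  ],
)

```text
time_s: 10.58
tcp_pos: [0.4593, 0.0881, 0.1668]
eef_rot: [-180.0, -0.0, -9.7]
contact_force: [0.1, 0.3, -2.9]
gripper_width: 0.0199
gripper_force: 35.0
```

```bash
python3 -c "
from h import *
rs()"
```

```text
t 10.57 rail foot xyz 1.58 -70.1 1.76 F rail 0.04 0.32 -2.89 M [-0.05 -0.03  0.01] rot [-1.80e+02 -1.00e-02 -9.73e+00]
```

Call:
send_rows(
  steps=[
    {"dp":[0,0,0.5],"roll":0,"jaw":10},
    {"dp":[0,0,1.0],"roll":0,"jaw":10},
    {"dp":[0,0,1.5],"roll":0,"jaw":10},
    {"dp":[0,0,1.5],"roll":0,"jaw":10},
  ],
)

```text
time_s: 11.08
tcp_pos: [0.4592, 0.0881, 0.1652]
eef_rot: [180.0, 0.0, -9.7]
contact_force: [0.1, -0.6, -2.3]
gripper_width: 0.0199
gripper_force: 35.0
```

Call:
send_rows(
  steps=[
    {"dp":[0,0,0.4],"roll":0,"jaw":10},
    {"dp":[0,0,0.8],"roll":0,"jaw":10},
    {"dp":[0,0,0.8],"roll":0,"jaw":10},
  ],
)

```text
time_s: 11.45
tcp_pos: [0.4593, 0.0881, 0.1648]
eef_rot: [-180.0, -0.0, -9.7]
contact_force: [-2.7, 0.9, 2.5]
gripper_width: 0.0196
gripper_force: 35.0
```

```bash
python3 -c "
from h import *
rs()"
```

```text
t 11.45 rail foot xyz 1.63 -70.08 -0.21 F rail -2.78 0.39 2.53 M [-0.06  0.79 -0.01] rot [-1.80e+02 -2.00e-02 -9.72e+00]
```

Call:
send_rows(
  steps=[
    {"dp":[-0.6,0,-0.3],"roll":0,"jaw":10},
    {"dp":[-0.6,0,-0.3],"roll":0,"jaw":10},
    {"dp":[-0.6,0,-0.3],"roll":0,"jaw":10},
    {"dp":[-0.6,-2,-0.3],"roll":0,"jaw":10},
    {"dp":[-0.6,-5,-0.3],"roll":0,"jaw":10},
  ],
)

```text
time_s: 12.08
tcp_pos: [0.4594, 0.0929, 0.1648]
eef_rot: [180.0, 0.0, -9.7]
contact_force: [-0.4, -2.0, 1.3]
gripper_width: 0.0201
gripper_force: 35.0
```

```bash
python3 -c "
from h import *
rs()"
```

```text
t 12.07 rail foot xyz 0.89 -65.35 -0.19 F rail -0.08 -2.09 1.27 M [-1.01  0.05 -0.  ] rot [ 1.7996e+02  1.0000e-02 -9.7300e+00]
```

Call:
send_rows(
  steps=[
    {"dp":[0,-6,0],"roll":0,"jaw":10},
    {"dp":[0,-13,0],"roll":0,"jaw":10},
    {"dp":[0,-20,0],"roll":0,"jaw":10},
    {"dp":[0,-27,0],"roll":0,"jaw":10},
    {"dp":[0,-33,0],"roll":0,"jaw":10},
  ],
)

```text
time_s: 12.7
tcp_pos: [0.4652, 0.1262, 0.1648]
eef_rot: [180.0, -0.0, -9.7]
contact_force: [-0.7, -2.7, 3.2]
gripper_width: 0.0201
gripper_force: 35.0
```

Call:
send_rows(
  steps=[
    {"dp":[0,-7,0],"roll":0,"jaw":10},
    {"dp":[0,-14,0],"roll":0,"jaw":10},
    {"dp":[0,-21,0],"roll":0,"jaw":10},
    {"dp":[0,-28,0],"roll":0,"jaw":10},
    {"dp":[0,-33,0],"roll":0,"jaw":10},
  ],
)

```text
time_s: 13.32
tcp_pos: [0.4708, 0.1586, 0.1648]
eef_rot: [180.0, -0.0, -9.7]
contact_force: [-0.6, -3.1, 3.7]
gripper_width: 0.02
gripper_force: 35.0
```

```bash
python3 -c "
from h import *
rs()"
```

```text
t 13.32 rail foot xyz 0.92 1.31 -0.22 F rail -0.08 -3.13 3.7 M [-1.42  0.05 -0.08] rot [179.99  -0.    -9.72]
```

Call:
send_rows(
  steps=[
    {"dp":[0,-5,-0.2],"roll":0,"jaw":10},
    {"dp":[0,-10,-0.2],"roll":0,"jaw":10},
    {"dp":[0,-15,-0.2],"roll":0,"jaw":10},
    {"dp":[0,-20,-0.2],"roll":0,"jaw":10},
    {"dp":[0,-24,-0.2],"roll":0,"jaw":10},
  ],
)

```text
time_s: 13.95
tcp_pos: [0.4747, 0.1823, 0.1649]
eef_rot: [-180.0, 0.0, -9.7]
contact_force: [-0.2, -2.9, 1.0]
gripper_width: 0.02
gripper_force: 35.0
```

Call:
send_rows(
  steps=[
    {"dp":[0,-2,0],"roll":0,"jaw":10},
    {"dp":[0,-4,0],"roll":0,"jaw":10},
    {"dp":[0,-6,0],"roll":0,"jaw":10},
    {"dp":[0,-8,0],"roll":0,"jaw":10},
    {"dp":[0,-10,0],"roll":0,"jaw":10},
  ],
)

```text
time_s: 14.58
tcp_pos: [0.4764, 0.1919, 0.1649]
eef_rot: [-180.0, 0.0, -9.7]
contact_force: [-0.4, -0.2, -1.3]
gripper_width: 0.0197
gripper_force: 35.0
```

```bash
python3 -c "
from h import *
rs()"
```

```text
t 14.57 rail foot xyz 0.83 35.07 -0.11 F rail -0.33 -0.22 -1.29 M [-0.28 -0.01  0.02] rot [-179.99    0.     -9.73]
```

Call:
send_rows(
  steps=[
    {"dp":[0,-1.5,0.1],"roll":0,"jaw":10},
    {"dp":[0,-3,0.1],"roll":0,"jaw":10},
    {"dp":[0,-4.5,0.1],"roll":0,"jaw":10},
    {"dp":[0,-6,0.1],"roll":0,"jaw":10},
    {"dp":[0,-7.5,0.1],"roll":0,"jaw":10},
  ],
)

```text
time_s: 15.2
tcp_pos: [0.4769, 0.1981, 0.1648]
eef_rot: [179.9, 0.1, -9.7]
contact_force: [-3.2, -4.9, 3.1]
gripper_width: 0.0201
gripper_force: 35.0
```

Call:
send_rows(
  steps=[
    {"dp":[0,-1.5,0],"roll":0,"jaw":10},
    {"dp":[0,-3,0],"roll":0,"jaw":10},
    {"dp":[0,-4.5,0],"roll":0,"jaw":10},
    {"dp":[0,-6,0],"roll":0,"jaw":10},
  ],
)

```text
time_s: 15.7
tcp_pos: [0.478, 0.2041, 0.1649]
eef_rot: [179.9, 0.1, -9.7]
contact_force: [-4.1, -4.2, 3.5]
gripper_width: 0.0198
gripper_force: 35.0
```

```bash
python3 -c "
from h import *
rs()"
```

```text
t 15.7 rail foot xyz 0.32 47.36 -0.14 F rail -3.36 -4.83 3.49 M [-1.91  1.25 -0.07] rot [ 1.7989e+02  7.0000e-02 -9.7400e+00]
```

Call:
send_rows(
  steps=[
    {"dp":[0,-1.5,0],"roll":0,"jaw":10},
    {"dp":[0,-3,0],"roll":0,"jaw":10},
    {"dp":[0,-4.5,0],"roll":0,"jaw":10},
    {"dp":[0,-6,0],"roll":0,"jaw":10},
    {"dp":[0,-7.5,0],"roll":0,"jaw":10},
  ],
)

```text
time_s: 16.32
tcp_pos: [0.4795, 0.212, 0.1648]
eef_rot: [180.0, 0.0, -9.7]
contact_force: [-3.6, -2.8, 2.2]
gripper_width: 0.02
gripper_force: 35.0
```

Call:
send_rows(
  steps=[
    {"dp":[0,-1.5,0],"roll":0,"jaw":10},
    {"dp":[0,-3,0],"roll":0,"jaw":10},
    {"dp":[0,-4.5,0],"roll":0,"jaw":10},
    {"dp":[0,-6,0],"roll":0,"jaw":10},
    {"dp":[0,-7.5,0],"roll":0,"jaw":10},
  ],
)

```text
time_s: 16.95
tcp_pos: [0.4813, 0.2199, 0.1649]
eef_rot: [-180.0, -0.0, -9.7]
contact_force: [-3.2, -2.7, 1.9]
gripper_width: 0.02
gripper_force: 35.0
```

```bash
python3 -c "
from h import *
rs()"
```

```text
t 16.95 rail foot xyz 0.86 63.52 -0.15 F rail -2.71 -3.21 1.9 M [-1.29  1.3  -0.05] rot [-180.     -0.     -9.73]
```

Call:
send_rows(
  steps=[
    {"dp":[0,-1.5,0],"roll":0,"jaw":10},
    {"dp":[0,-3,0],"roll":0,"jaw":10},
    {"dp":[0,-4.5,0],"roll":0,"jaw":10},
    {"dp":[0,-6,0],"roll":0,"jaw":10},
    {"dp":[0,-7.5,0],"roll":0,"jaw":10},
  ],
)

```text
time_s: 17.58
tcp_pos: [0.4825, 0.2273, 0.1649]
eef_rot: [-180.0, -0.0, -9.7]
contact_force: [-3.1, -1.9, 1.7]
gripper_width: 0.02
gripper_force: 35.0
```

Call:
send_rows(
  steps=[
    {"dp":[0,-1.5,0],"roll":0,"jaw":10},
    {"dp":[0,-3,0],"roll":0,"jaw":10},
    {"dp":[0,-4.5,0],"roll":0,"jaw":10},
    {"dp":[0,-6,0],"roll":0,"jaw":10},
    {"dp":[0,-7.5,0],"roll":0,"jaw":10},
  ],
)

```text
time_s: 18.2
tcp_pos: [0.4838, 0.2347, 0.1649]
eef_rot: [-180.0, -0.0, -9.7]
contact_force: [-4.5, -3.0, 0.8]
gripper_width: 0.0194
gripper_force: 35.0
```

```bash
python3 -c "
from h import *
rs()"
```

```text
t 18.2 rail foot xyz 0.85 78.5 -0.14 F rail -3.96 -3.76 0.75 M [-1.05  1.29 -0.13] rot [-180.     -0.     -9.73]
```

Call:
send_rows(
  steps=[
    {"dp":[0,-1,0],"roll":0,"jaw":10},
    {"dp":[0,-2,0],"roll":0,"jaw":10},
    {"dp":[0,-3,0],"roll":0,"jaw":10},
    {"dp":[0,-4,0],"roll":0,"jaw":10},
    {"dp":[0,-5,0],"roll":0,"jaw":10},
  ],
)

```text
time_s: 18.82
tcp_pos: [0.4846, 0.2396, 0.1649]
eef_rot: [-180.0, 0.0, -9.7]
contact_force: [-4.4, -2.8, 1.5]
gripper_width: 0.0195
gripper_force: 35.0
```

Call:
send_rows(
  steps=[
    {"dp":[0,-0.7,0],"roll":0,"jaw":10},
    {"dp":[0,-1.4,0],"roll":0,"jaw":10},
    {"dp":[0,-2.1,0],"roll":0,"jaw":10},
  ],
)

```text
time_s: 19.2
tcp_pos: [0.485, 0.2416, 0.1648]
eef_rot: [180.0, 0.0, -9.7]
contact_force: [-3.9, -1.5, 1.2]
gripper_width: 0.0198
gripper_force: 35.0
```

```bash
python3 -c "
from h import *
rs()"
```

```text
t 19.2 rail foot xyz 0.81 85.54 -0.16 F rail -3.62 -2.2 1.15 M [-1.02  1.2  -0.09] rot [180.     0.    -9.73]
```

Call:
send_rows(
  steps=[
    {"dp":[0,-0.7,0],"roll":0,"jaw":10},
    {"dp":[0,-1.4,0],"roll":0,"jaw":10},
    {"dp":[0,-2.1,0],"roll":0,"jaw":10},
  ],
)

```text
time_s: 19.58
tcp_pos: [0.4853, 0.2437, 0.1648]
eef_rot: [-180.0, 0.0, -9.7]
contact_force: [-2.7, -2.3, -0.4]
gripper_width: 0.0196
gripper_force: 35.0
```

Call:
send_rows(
  steps=[
    {"dp":[0,-0.7,0],"roll":0,"jaw":10},
    {"dp":[0,-1.4,0],"roll":0,"jaw":10},
    {"dp":[0,-2.1,0],"roll":0,"jaw":10},
  ],
)

```text
time_s: 19.95
tcp_pos: [0.4857, 0.2458, 0.1648]
eef_rot: [180.0, 0.0, -9.7]
contact_force: [-2.9, -2.1, 0.5]
gripper_width: 0.0196
gripper_force: 35.0
```

```bash
python3 -c "
from h import *
rs()"
```

```text
t 19.95 rail foot xyz 0.82 89.74 -0.17 F rail -2.47 -2.52 0.55 M [-0.98  1.22 -0.13] rot [180.     0.    -9.73]
```

Call:
send_rows(
  steps=[
    {"dp":[0,-0.7,0],"roll":0,"jaw":10},
    {"dp":[0,-1.4,0],"roll":0,"jaw":10},
    {"dp":[0,-2.1,0],"roll":0,"jaw":10},
  ],
)

```text
time_s: 20.32
tcp_pos: [0.486, 0.2478, 0.1649]
eef_rot: [180.0, 0.0, -9.7]
contact_force: [-2.5, -2.7, -0.1]
gripper_width: 0.0202
gripper_force: 35.0
```

```bash
python3 -c "
from h import *
rs()"
```

```text
t 20.32 rail foot xyz 0.83 91.82 -0.15 F rail -2.03 -3.13 -0.06 M [-0.99  1.2  -0.03] rot [180.     0.    -9.73]
```

Call:
send_rows(
  steps=[
    {"dp":[0,-0.5,0],"roll":0,"jaw":10},
    {"dp":[0,-1.0,0],"roll":0,"jaw":10},
    {"dp":[0,-1.5,0],"roll":0,"jaw":10},
  ],
)

```text
time_s: 20.7
tcp_pos: [0.4863, 0.2493, 0.1649]
eef_rot: [-180.0, 0.0, -9.7]
contact_force: [-4.2, -2.2, 0.5]
gripper_width: 0.0198
gripper_force: 35.0
```

```bash
python3 -c "
from h import *
rs()"
```

```text
t 20.7 rail foot xyz 0.82 93.31 -0.12 F rail -3.81 -2.86 0.48 M [-0.96  1.22 -0.14] rot [-180.      0.     -9.73]
```

Call:
send_rows(
  steps=[
    {"dp":[0,-0.5,0],"roll":0,"jaw":10},
    {"dp":[0,-1.0,0],"roll":0,"jaw":10},
    {"dp":[0,-1.5,0],"roll":0,"jaw":10},
  ],
)

```text
time_s: 21.08
tcp_pos: [0.4865, 0.2507, 0.1648]
eef_rot: [180.0, 0.0, -9.7]
contact_force: [-2.9, -3.6, 2.0]
gripper_width: 0.0196
gripper_force: 35.0
```

```bash
python3 -c "
from h import *
rs()"
```

```text
t 21.07 rail foot xyz 0.79 94.72 -0.15 F rail -2.24 -4.08 1.96 M [-1.48  1.21 -0.11] rot [179.99   0.    -9.73]
```

Call:
send_rows(
  steps=[
    {"dp":[0,-0.5,0],"roll":0,"jaw":10},
    {"dp":[0,-1.0,0],"roll":0,"jaw":10},
    {"dp":[0,-1.5,0],"roll":0,"jaw":10},
  ],
)

```text
time_s: 21.45
tcp_pos: [0.4867, 0.2517, 0.1648]
eef_rot: [179.9, 0.0, -9.7]
contact_force: [-3.4, -5.4, 2.1]
gripper_width: 0.0198
gripper_force: 35.0
```

```bash
python3 -c "
from h import *
rs()"
```

```text
t 21.45 rail foot xyz 0.77 95.74 -0.16 F rail -2.46 -5.93 2.11 M [-1.82  1.28 -0.13] rot [ 1.7994e+02  1.0000e-02 -9.7400e+00]
```

Call:
send_rows(
  steps=[
    {"dp":[0,-0.4,0],"roll":0,"jaw":10},
    {"dp":[0,-0.8,0],"roll":0,"jaw":10},
    {"dp":[0,-1.2,0],"roll":0,"jaw":10},
  ],
)

```text
time_s: 21.82
tcp_pos: [0.4868, 0.2528, 0.1648]
eef_rot: [179.9, 0.0, -9.7]
contact_force: [-3.4, -4.0, 1.8]
gripper_width: 0.02
gripper_force: 35.0
```

```bash
python3 -c "
from h import *
rs()"
```

```text
t 21.82 rail foot xyz 0.72 96.89 -0.16 F rail -2.64 -4.56 1.82 M [-1.79  1.27 -0.16] rot [ 1.7994e+02  2.0000e-02 -9.7400e+00]
```

Call:
send_rows(
  steps=[
    {"dp":[0,-0.4,0],"roll":0,"jaw":10},
    {"dp":[0,-0.8,0],"roll":0,"jaw":10},
    {"dp":[0,-1.0,0],"roll":0,"jaw":10},
  ],
)

```text
time_s: 22.2
tcp_pos: [0.4871, 0.2542, 0.1649]
eef_rot: [180.0, 0.0, -9.7]
contact_force: [-3.0, -2.5, 1.5]
gripper_width: 0.0198
gripper_force: 35.0
```

```bash
python3 -c "
from h import *
rs()"
```

```text
t 22.2 rail foot xyz 0.81 98.33 -0.13 F rail -2.51 -3.01 1.46 M [-1.    1.28 -0.16] rot [179.99   0.    -9.74]
```

Call:
send_rows(
  steps=[
    {"dp":[0,-0.4,0],"roll":0,"jaw":10},
    {"dp":[0,-0.8,0],"roll":0,"jaw":10},
    {"dp":[0,-0.8,0],"roll":0,"jaw":10},
  ],
)

```text
time_s: 22.58
tcp_pos: [0.4872, 0.2546, 0.1648]
eef_rot: [179.9, 0.0, -9.7]
contact_force: [-2.9, -5.6, 2.5]
gripper_width: 0.0198
gripper_force: 35.0
```

```bash
python3 -c "
from h import *
rs()"
```

```text
t 22.57 rail foot xyz 0.82 98.69 -0.16 F rail -1.95 -6.0 2.49 M [-2.14  1.11 -0.11] rot [ 1.7993e+02  1.0000e-02 -9.7200e+00]
```

Call:
send_rows(
  steps=[
    {"dp":[0,-0.4,0],"roll":0,"jaw":10},
    {"dp":[0,-0.8,0],"roll":0,"jaw":10},
    {"dp":[0,-0.8,0],"roll":0,"jaw":10},
  ],
)

```text
time_s: 22.95
tcp_pos: [0.4873, 0.2552, 0.1649]
eef_rot: [179.9, 0.0, -9.7]
contact_force: [-2.8, -5.9, 2.7]
gripper_width: 0.0199
gripper_force: 35.0
```

```bash
python3 -c "
from h import *
rs()"
```

```text
t 22.95 rail foot xyz 0.84 99.35 -0.13 F rail -1.75 -6.31 2.71 M [-2.36  1.08 -0.02] rot [ 1.7992e+02  1.0000e-02 -9.7200e+00]
```

```bash
python3 -c "
from h import *
c=cap('wrist','w7.png');np.savez('w7.npz',**{k:np.array(c[k]) for k in c})
w=dict(np.load('w2.npz'))
def crop(c,n):
    # rectify plane z=.13, rail x -30..40, y 10..140 at 6 px/mm
    W=[O+ex*x+ey*y+[0,0,.13] for x,y in [(.04,.14),(.04,.01),(-.03,.01),(-.03,.14)]]
    P=proj(c,W).astype(np.float32)
    print(P.round(0).tolist())
    H=cv2.getPerspectiveTransform(P,np.float32([[0,0],[780,0],[780,290],[0,290]]))
    return cv2.warpPerspective(c['image'],H,(780,290),flags=cv2.INTER_CUBIC)
cv2.imwrite('pics/cmp.png',np.vstack([crop(w,0),crop(c,1)]))
"
```

```text
[[188.0, 149.0], [326.0, 150.0], [326.0, 220.0], [196.0, 219.0]]
[[253.0, 142.0], [472.0, 143.0], [458.0, 250.0], [260.0, 250.0]]
```

View pics/cmp.png

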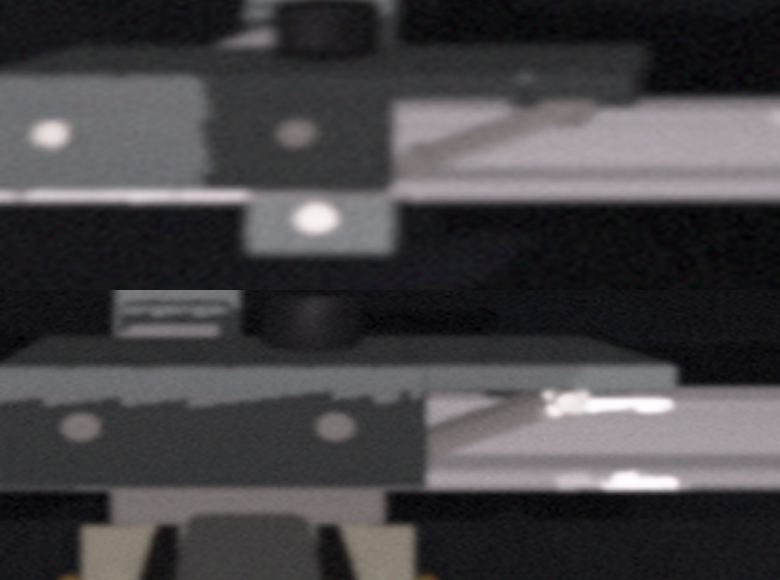

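In the lower half the pawl runs from (550,400) to (430,440), about 27° to the rail. At rest (upper half) it was about 24°, so it has snapped back behind the hook. I'll ease off slightly and let go.

Call:
send_rows(
  steps=[
    {"dp":[0,0.4,0],"roll":0,"jaw":10},
    {"dp":[0,0.8,0],"roll":0,"jaw":10},
    {"dp":[0,0.8,0],"roll":0,"jaw":10},
  ],
)

```text
time_s: 23.38
tcp_pos: [0.4873, 0.2551, 0.1648]
eef_rot: [180.0, -0.0, -9.7]
contact_force: [-2.1, -4.4, 0.9]
gripper_width: 0.0198
gripper_force: 35.0
```

```bash
python3 -c "
from h import *
rs()"
```

```text
t 23.38 rail foot xyz 0.83 99.21 -0.16 F rail -1.3 -4.71 0.89 M [-1.57  1.05 -0.11] rot [179.99  -0.    -9.72]
```

Call:
send_rows(
  steps=[
    {"dp":[0,0.5,0],"roll":0,"jaw":10},
    {"dp":[0,1.0,0],"roll":0,"jaw":10},
    {"dp":[0,1.5,0],"roll":0,"jaw":10},
    {"dp":[0,2.0,0],"roll":0,"jaw":10},
    {"dp":[0,2.5,0],"roll":0,"jaw":10},
  ],
)

```text
time_s: 24.0
tcp_pos: [0.487, 0.2531, 0.1649]
eef_rot: [-180.0, -0.0, -9.7]
contact_force: [-2.8, -0.4, -1.9]
gripper_width: 0.0196
gripper_force: 35.0
```

```bash
python3 -c "
from h import *
rs()"
```

```text
t 24.0 rail foot xyz 0.92 97.16 -0.1 F rail -2.71 -0.88 -1.93 M [-0.04  0.79  0.02] rot [-1.7996e+02 -2.0000e-02 -9.7300e+00]
```

Call:
send_rows(
  steps=[
    {"dp":[0,0.5,0],"roll":0,"jaw":10},
    {"dp":[0,1.0,0],"roll":0,"jaw":10},
    {"dp":[0,1.5,0],"roll":0,"jaw":10},
    {"dp":[0,1.5,0],"roll":0,"jaw":10},
  ],
)

```text
time_s: 24.5
tcp_pos: [0.487, 0.2526, 0.165]
eef_rot: [-179.9, -0.0, -9.7]
contact_force: [-0.1, 5.5, -3.8]
gripper_width: 0.0199
gripper_force: 35.0
```

```bash
python3 -c "
from h import *
rs()
c=cap('wrist');np.savez('w8.npz',**{k:np.array(c[k]) for k in c})
# pawl: fit bright-arm ridge slope by darkest column pixels in rectified views
def crop(c):
    W=[O+ex*x+ey*y+[0,0,.13] for x,y in [(.04,.14),(.04,.01),(-.03,.01),(-.03,.14)]]
    H=cv2.getPerspectiveTransform(proj(c,W).astype(np.float32),np.float32([[0,0],[780,0],[780,420],[0,420]]))
    return cv2.GaussianBlur(cv2.cvtColor(cv2.warpPerspective(c['image'],H,(780,420)),cv2.COLOR_BGR2GRAY),(9,9),0)
for f in('w2','w7','w8'):
    g=crop(dict(np.load(f+'.npz')))
    us=range(445,530,8); vs=[155+int(np.argmin(g[155:240,u])) for u in us]
    print(f,vs, np.degrees(np.arctan(np.polyfit(us,vs,1)[0])))
"
```

```text
t 24.5 rail foot xyz 1.01 96.69 -0.02 F rail -1.07 5.43 -3.75 M [2.13 0.63 0.01] rot [-1.7985e+02 -4.0000e-02 -9.7200e+00]
w2 [208, 206, 199, 197, 189, 188, 186, 181, 155, 155, 155] -35.85666598809615
w7 [198, 193, 188, 183, 181, 177, 173, 155, 155, 155, 155] -31.059408829710055
w8 [198, 194, 188, 185, 182, 178, 172, 155, 155, 155, 155] -31.53479190518836
```

Pulling back is blocked (+5.4 N), so the pawl is holding the hook. I'll ease off and let go.

Call:
send_rows(
  steps=[
    {"dp":[0,-0.6,0.1],"roll":0,"jaw":10},
    {"dp":[0,-1.2,0.1],"roll":0,"jaw":10},
    {"dp":[0,-1.2,0.1],"roll":0,"jaw":10},
  ],
  newtons=10,
)

```text
time_s: 24.92
tcp_pos: [0.4871, 0.2527, 0.1649]
eef_rot: [-180.0, -0.0, -9.7]
contact_force: [-1.4, 3.9, -1.2]
gripper_width: 0.0198
gripper_force: 10.0
```

Call:
send_rows(
  steps=[
    {"dp":[0,0,0],"roll":0,"jaw":24},
    {"dp":[0,0,0],"roll":0,"jaw":28},
    {"dp":[0,0,0],"roll":0,"jaw":36},
    {"dp":[0,0,0],"roll":0,"jaw":50},
    {"dp":[0,0,0],"roll":0,"jaw":50},
  ],
)

```text
time_s: 25.55
tcp_pos: [0.4868, 0.2523, 0.1648]
eef_rot: [180.0, 0.0, -9.7]
contact_force: [0.2, -0.5, -0.7]
gripper_width: 0.0424
gripper_force: 0.0
```

Call:
send_rows(
  steps=[
    {"dp":[0,0,-4],"roll":0,"jaw":50},
    {"dp":[0,0,-12],"roll":0,"jaw":50},
    {"dp":[0,0,-24],"roll":0,"jaw":50},
    {"dp":[0,0,-45],"roll":0,"jaw":50},
    {"dp":[0,0,-80],"roll":0,"jaw":50},
  ],
)

```text
time_s: 26.18
tcp_pos: [0.4864, 0.2521, 0.2455]
eef_rot: [179.9, 0.1, -9.7]
contact_force: [0.5, 1.1, 0.9]
gripper_width: 0.0438
gripper_force: 0.0
```

```bash
python3 -c "
from h import *
rs()
c=cap('wrist','w9.png');s=cap('scene','s9.png')
def crop(c):
    W=[O+ex*x+ey*y+[0,0,.13] for x,y in [(.04,.14),(.04,.01),(-.03,.01),(-.03,.14)]]
    H=cv2.getPerspectiveTransform(proj(c,W).astype(np.float32),np.float32([[0,0],[780,0],[780,420],[0,420]]))
    return cv2.GaussianBlur(cv2.cvtColor(cv2.warpPerspective(c['image'],H,(780,420)),cv2.COLOR_BGR2GRAY),(9,9),0)
g=crop(c);us=range(445,530,8); print([155+int(np.argmin(g[155:240,u])) for u in us])
# crucible: bright low-saturation blob near expected place in scene
P=proj(s,[O+ex*(1-43)*1e-3+ey*.0975+[0,0,.064]])[0];print('expected crucible rim px',P)
x,y=P.round().astype(int); print(cv2.cvtColor(s['image'],cv2.COLOR_BGR2GRAY)[y-12:y+13:2,x-14:x+15:2])
"
```

```text
t 26.18 rail foot xyz 0.46 96.08 80.5 F rail 0.29 1.14 0.94 M [ 0.02 -0.09  0.04] rot [ 1.7993e+02  5.0000e-02 -9.7300e+00]
[155, 155, 193, 190, 188, 183, 155, 155, 161, 160, 155]
expected crucible rim px [261.50745403 174.46041023]
[[ 19  24  25  21  23  19  22  22 108  89  85  91 102 128 147]
 [ 24  23  19  20  15  18  24  22  46  91  90  89 101 123 139]
 [ 22  20  19  19  22  18  20  23  18  90  89  90  99 125 124]
 [ 22  20  22  19  23  18  24  20  22  64  89  89  97  98 114]
 [ 20  21  21  20  20  68 119 119 114 104  89  91  91 105  92]
 [ 22  20  20  23 110 131 135 136 137 133 116  88  88 100 121]
 [ 19  21  19  56 120 129 134 137 136 133 121  87  89 100 114]
 [ 20  21  90  99 116 126 133 137 136 130 107  96  89  98 113]
 [ 10  20  97  99 102 124 131 135 131 118  98  99  96  95  95]
 [ 14  18  97  99  98 112 120 121 118 110 101 100 100  95  48]
 [ 21  20  36  95 100  98 109 109 106  99  98  98  96  95  54]
 [ 24  23  17  75  96  99  98  98  98  97  96  94  95  71  14]
 [ 18  16  17  38  84  97  95  95  94  94 100  59  14  12   8]]
```

The carrier hangs in place, the crucible is in its nest at the expected pixel, and the pawl line is unchanged. I'll let it settle, then hand in.

Call:
send_rows(
  steps=[
    {"dp":[0,0,-30],"roll":0,"jaw":50},
    {"dp":[0,0,-40],"roll":0,"jaw":50},
    {"dp":[0,0,-40],"roll":0,"jaw":50},
    {"dp":[0,0,-40],"roll":0,"jaw":50},
    {"dp":[0,0,-40],"roll":0,"jaw":50},
  ],
)

```text
time_s: 26.9
tcp_pos: [0.4865, 0.2522, 0.2838]
eef_rot: [179.9, 0.1, -9.7]
contact_force: [0.7, -0.3, -0.5]
gripper_width: 0.044
gripper_force: 0.0
```

```bash
python3 -c "
from h import *
print(r.close_job())"
```

```text
the job is handed in; nothing more can be done
None
```

The carrier hangs parked in the end station at about rail y 97 mm with the pawl snapped back behind the hook and the crucible in its nest; I handed the job in at about 27 s, and no verdict came back.

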